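Dock the 3D pen and hold its unload button

ROBOT

A 6-joint arm with a two-finger parallel gripper is mounted at the origin on the work surface. World frame = base frame: x ahead of the robot, y to its left, z up, the work surface at z = 0. Lengths are in m, angles in rad, forces in N, time in s.
With the tool pointing down it reaches from about 0.35 to 0.975 m from the base axis. Payload 4.9 kg.
Tool frame: the origin (TCP) lies midway between the tips of the shut fingers; the grasp point (between the pads) lies 19 mm behind it; z points along the fingers, y is the line along which they close (so a half turn about z gives the same grasp; the last joint's range is limited). The gripper opens to 85 mm and grips with 20 to 120 N. Pads are 22 mm wide; open, the fingers measure 114 mm over their backs; the gripper's body (76 mm by 85 mm) begins 54 mm behind the grasp point. The pads swing forward as they close: fully open they stand 13 mm farther back than shut.
Start: joints at [-1.226, 0.053, 1.613, -0, 1.476, -0.119], TCP at [0.28, -0.559, 0.231] pointing down, gripper open.
Joint ranges: [-3.01, 3.01], [-1.01, 2.22], [0.06, 2.58], [-1.02, 4.17], [0.09, 2.62], [-3.14, 3.14]. Speed limits (rad/s): [2.57, 2.57, 3.14, 3.14, 3.14, 3.14].

INTERFACE

Orientations are given as a unit quaternion [w, x, y, z].
In Python, from plant import * gives the robot as it stands.
- The arm moves only by the tool jog_arm, never from a script. Its argument "targets" is a list of rows, each a list of 3 entries, a list of its own where there are three numbers: the shift along the tool's x, y, z in units of 25 mm (1.0 is 25 mm), then the turn, a rotation vector about the tool's x, y, z in units of 8 degrees (1.0 is 8 degrees), then the opening in per cent of the stroke, from 0 (shut) to 100 (fully open). A call has 1 to 8 rows; each row is the pose to reach, as a shift and turn from the pose commanded when the call began, along the tool's axes at that moment; what a row does not reach only later rows make up. A row lasts 1/8 s, in which the tool goes at most 62.5 mm and 10.7 degrees, less where a joint would pass 70% of its speed; a pose out of reach is approached as far as the arm can. A call with a gripper value outside its range is refused whole. The fingers move at their own pace and stop on an object; the grip force is fixed at half the most. Time passes only in rows, so rows that repeat a pose let the fingers close. It gives the time, the measured TCP pose, the force, the opening and the grip force at its end, in the units of the state.
- state(): the state, without advancing time (a new reading comes with each control period).
- grab_frame(name): name is "side" or "top" or "wrist"; returns (picture, depth): 420x560x3 uint8, red, green, blue; 420x560 float32, m along the optical axis (not along the pixel's ray), 0 where there is no reading.
- camera_params(name): a dict with "fovy" (degrees; the focal length in pixels is half the picture's height over the tangent of half this angle, whatever the lens; pixels are square), "cx", "cy" (the principal point, pixels), "dist" ([k1, k2, p1, p2, k3] as OpenCV has them; the pictures are not rectified), "rvec" (rotation vector, rad) and "tvec" (3), from world to camera coordinates, as OpenCV has them; the wrist camera has in their place "hand_eye" (4x4, takes a point from camera to tool coordinates, whose origin is the TCP and whose axes are the flange's). Camera axes: x right, y down, z forward; pixel columns grow to the right and rows downward; lengths in m; the calibration is good to about 2 mm. A picture is of the moment at which its call begins: read the wrist's pose just before it. camera_params takes no time and is no camera call.
- job_done(): hands the job in; it is judged then, once.
The state is a dict: "time": time; "joint_pos": joint angles; "joint_vel": joint speeds; "joint_efforts": joint torques, N m; "tool_pos": TCP position; "tool_rot": TCP orientation; "contact_force": force on the tool from outside, world axes, zero at the start; "ft_torque": the same for the moment, N m; "gripper_width": opening from 0.0 (shut) to 1.0 (fully open); "grasp_force": force on a finger pad.
Only numpy, scipy, OpenCV 4.12 (cv2) and the standard library are available. Lean on these libraries where they do the work, as an engineer would, in place of code of your own. Each camera call takes 0.05 s, during which the arm holds its last target. There are 200 camera calls.

TASK

Take the 3D pen from its leaning rest and stand it nozzle-down, fully home, in the upright tube of the white dock. With the pen docked, hold the blue unload button fully down for four seconds without a break (not under three, not over five), then let it go. Do not press the red button, and leave the spool and the jar where they are.

Things in the scene. Friction and masses are not known exactly. Their poses are not given: they have to be found in the camera images.
- pen_center (a point): Centre of the loose 3D pen (160 mm long, 90 g), on its axis. z runs along the pen from nozzle to tail; tip and tail lie 80 mm either way. It starts in the rest, tail up, 0.6 rad from vertical, y axis level. Its yellow grip, 100 to 156 mm from the tip, is clear of the rest and has flat sides, 28 mm apart along y (26 mm along x): take it from above about 120 mm from the tip.
- pen_tip (a point): The pen's nozzle tip, on its axis; axes as pen_center. From the tip: black cone, 8 mm wide at its flat end, 28 mm at 36 mm; white round body, 28 mm diameter, to 100 mm (the rest's trough bears it from 38 to 88 mm); yellow grip to 156 mm; 24 mm white tail end.
- rest: Grey fixed pen rest, origin under its centre on the table. Base 150 mm (its x) by 80 mm by 8 mm, with a V trough and foot stop that hold the pen leaning towards the rest's +x; the trough is open above and reaches 90 mm high and 21 mm either side of the pen's axis.
- dock_mouth (a point): Centre of the mouth of the dock's upright tube, 70 mm above the table. The dock is fixed: a white round foot, 100 mm diameter, 12 mm thick, carrying a tube with a vertical bore of 34 mm diameter, flaring over its top 15 mm to 50 mm at the mouth (58 mm outside).
- dock_floor (a point): Centre of the floor of the dock's bore, 55 mm below the mouth and 15 mm above the table. The nozzle tip rests here when the pen is fully home.
- unload_button_top (a point): Centre of the top face of the blue unload button, a 52 mm round cap on a fixed white round box (92 mm diameter). It is pressed straight down. The place of this box, the red one and the dock are swapped at random.
- unload_button (a joint): Travel of the blue button in m: 0 up, 0.008 fully down. A spring pushes it up as soon as it is let go; fully down takes about 6 N.
- load_button_top (a point): Centre of the top face of the red button, the same in size and build as the blue one, on its own fixed box. Not to be pressed.
- load_button (a joint): Travel of the red button in m: 0 up, 0.008 fully down.
- spool_center (a point): Centre of a loose black and green filament spool standing flat, 86 mm diameter, 44 mm high.
- jar_center (a point): Centre, half-way up, of a loose jar with an orange cap, 64 mm diameter, 90 mm high.
- dwell (a joint): Orange rider of the dwell timer, a black 76 mm rocker on a white block on the far rim of the blue button's box, 54 mm from the button's axis and up to 55 mm high (m). 0 at rest; while the blue button is fully down the rocker tips and the rider creeps along it, 4 mm each second; once the button is up it creeps back. A green mark spans 12 to 22 mm. Keep off it.
There are look-alikes about, which are no part of the job. Leave any yellow look-alike of the part that bears unload_button_top alone. Of the things like the part that bears pen_center, leave any that is green; of the rest the larger one is meant.

How it is judged:
By the outcome, as a careful person would: the job done as asked, in the order asked, and still so for the second after the job is handed in, with the robot touching nothing.
It also fails if it takes over 66 s, if anything falls off the work surface, if the arm or the gripper's body presses on something with over 40 N, if the wrist force passes 120 N, or if a joint passes its speed limit or range.

## Working session

There is one attempt and no reset: what is moved stays moved. The work goes in short steps, Python scripts to look and compute and a tool call to move; the robot and the scene stay as the last step left them, time stands still between calls to the robot, and variables do not carry over. Pictures are saved under pics/ and viewed, at most 10 in all, crops included, and the job is handed in when it is done.

Besides the shell and the picture viewer there is one more tool, called by a JSON object that holds its "method" and its "body". jog_arm: Moves the arm, as the interface text tells. Its arguments: {"type":"object","properties":{"targets":{"type":"array"}},"required":["targets"]}

```bash
mkdir -p pics; ls
cat > h.py <<'E'
from plant import *
import numpy as np, cv2
from scipy.spatial.transform import Rotation as R
def cloud(name, st=None):
    """picture, world xyz per pixel (nan where none)"""
    s=state(); img,d=grab_frame(name); p=camera_params(name)
    h,w=d.shape; f=h/2/np.tan(np.radians(p["fovy"])/2)
    K=np.array([[f,0,p["cx"]],[0,f,p["cy"]],[0,0,1]])
    u,v=np.meshgrid(np.arange(w),np.arange(h))
    n=cv2.undistortPoints(np.stack([u,v],-1).reshape(-1,1,2).astype(np.float64),K,np.array(p["dist"],float)).reshape(h,w,2)
    d=np.where(d>0,d,np.nan)
    c=np.dstack([n[...,0]*d,n[...,1]*d,d])
    if "hand_eye" in p:
        T=np.array(p["hand_eye"]); c=c@T[:3,:3].T+T[:3,3]
        q=s["tool_rot"]; M=R.from_quat([q[1],q[2],q[3],q[0]]).as_matrix()
        X=c@M.T+np.array(s["tool_pos"])
    else:
        M=R.from_rotvec(np.ravel(p["rvec"])).as_matrix(); X=(c-np.ravel(p["tvec"]))@M
    return img,X
def save(img,n): cv2.imwrite("pics/"+n,img[...,::-1])
E
python3 - <<'E'
from h import *
for n in("top","side"):
    i,X=cloud(n); save(i,n+"1.png"); np.savez(n+"1.npz",i=i,X=X)
s=state(); print(s["tool_pos"],s["tool_rot"],s["time"])
E
```

```text
pics
[ 0.27941075 -0.55844274  0.23019249] [-9.11485296e-04  9.73230333e-01  2.29830106e-01 -1.03713750e-04] 0.1
```

View pics/top1.png

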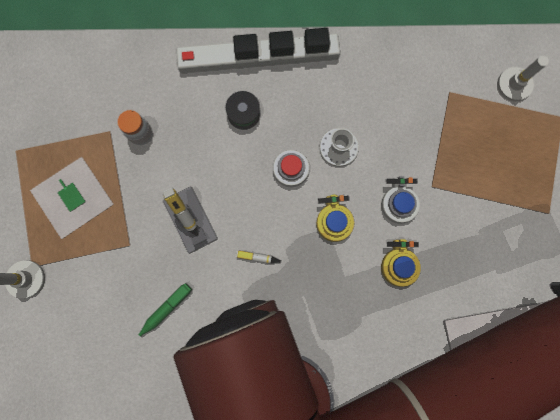

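View pics/side1.png

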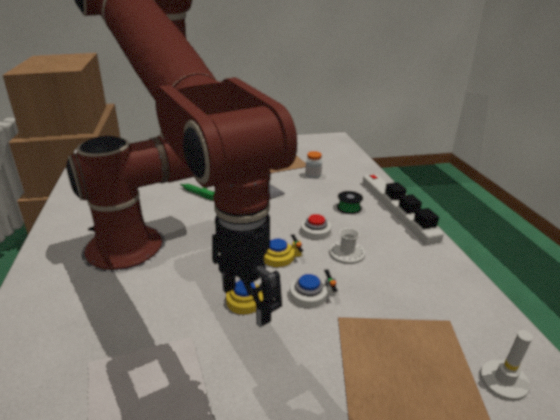

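The top view shows the rest with the pen at about (188,218), its tail towards (175,195). The white-box blue button is at (401,205), the dock at (340,142), the red button at (291,167), the spool at (243,110) and the jar at (133,125). The yellow boxes, the small pen at (260,257) and the green pen are look-alikes. The side view agrees, and shows the gripper over the lower yellow box.

Run:
```python
from h import *
z=np.load("top1.npz"); i=z["i"]; X=z["X"]
hsv=cv2.cvtColor(i,cv2.COLOR_RGB2HSV).astype(int)
def reg(c,r):
    m=np.zeros(i.shape[:2],np.uint8); cv2.circle(m,c,r,1,-1); return m>0
blue=reg((401,205),18)&(hsv[...,0]>100)&(hsv[...,0]<130)&(hsv[...,1]>130)
def c(m,n): 
    P=X[m]; P=P[np.isfinite(P[:,0])]; print(n,len(P),np.median(P,0).round(4),P.mean(0).round(4),P.min(0).round(3),P.max(0).round(3)); return P
c(blue,"blue")
d=reg((340,142),16)&(X[...,2]>.058); P=c(d,"dock rim")
(e)=cv2.minEnclosingCircle(P[:,:2].astype(np.float32)*1000); print(e)
f=reg((338,147),24)&(X[...,2]>.006)&(X[...,2]<.02); P=c(f,"foot"); print(cv2.minEnclosingCircle(P[:,:2].astype(np.float32)*1000))
c(reg((291,167),18)&(X[...,2]>.03),"red")
c(reg((243,110),18)&(X[...,2]>.02),"spool");c(reg((133,125),22)&(X[...,2]>.02),"jar")
r=reg((188,218),40)
b=r&(X[...,2]>.004)&(X[...,2]<.014);P=c(b,"base")
rect=cv2.minAreaRect(P[:,:2].astype(np.float32)*1000);print(rect,cv2.boxPoints(rect))
y=r&(hsv[...,0]>20)&(hsv[...,0]<35)&(hsv[...,1]>120); P=c(y,"yellow")
up=r&(X[...,2]>.095);P=c(up,"up")
u,s,v=np.linalg.svd(P-P.mean(0));print(v[0])
save(cv2.resize(i[170:270,140:240],(600,600),interpolation=cv2.INTER_CUBIC),"rest.png")
```

```text
blue 326 [ 0.4645 -0.2975  0.0499] [ 0.4643 -0.2976  0.0499] [ 0.44  -0.322  0.043] [ 0.489 -0.275  0.056]
dock rim 245 [ 0.6253 -0.1563  0.0671] [ 0.6211 -0.1549  0.0663] [ 0.59  -0.182  0.058] [ 0.646 -0.126  0.075]
((617.8348999023438, -153.05641174316406), 28.730478286743164)
foot 794 [ 0.6047 -0.1463  0.0121] [ 0.6075 -0.1493  0.0123] [ 0.569 -0.203  0.006] [ 0.667 -0.105  0.02 ]
((617.0236206054688, -153.77044677734375), 49.811302185058594)
red 589 [ 0.5588 -0.0294  0.0476] [ 0.5591 -0.0296  0.0447] [ 0.528 -0.072  0.03 ] [0.595 0.01  0.055]
spool 855 [0.7109 0.0868 0.0439] [0.7108 0.0875 0.0439] [0.67  0.047 0.02 ] [0.756 0.129 0.049]
jar 782 [0.6544 0.3444 0.0871] [0.656  0.345  0.0734] [0.631 0.319 0.02 ] [0.692 0.381 0.095]
base 1145 [0.4312 0.2167 0.0077] [0.4359 0.2163 0.0077] [0.348 0.144 0.004] [0.538 0.322 0.014]
((444.5641784667969, 232.33155822753906), (189.89682006835938, 176.5274658203125), 5.025668144226074) [[342.24872 311.9383 ]
 [357.7129  136.08948]
 [546.87964 152.72482]
 [531.41547 328.57364]]
yellow 195 [0.4577 0.2296 0.1352] [0.4552 0.2301 0.1311] [0.41  0.202 0.062] [0.484 0.25  0.154]
up 409 [0.4582 0.2309 0.1355] [0.4583 0.2314 0.1313] [0.429 0.212 0.095] [0.491 0.256 0.158]
[-0.57784044 -0.29112192 -0.7624621 ]
```

View pics/rest.png

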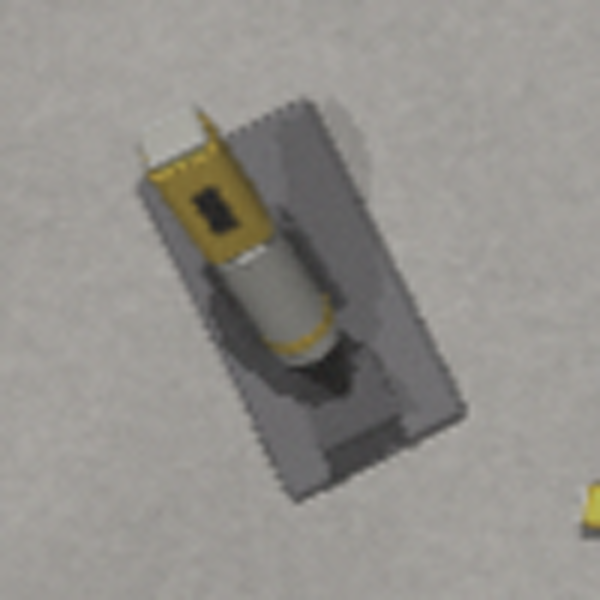

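The close view shows the pen in its rest. The yellow grip with the dark patch is in the middle (about (215,205) in the crop) and the tail is at the upper left, leaning at azimuth ≈ 26.7°, away from the base. The sizes and heights found match the ones given. I'll grip in line with the pen, so the tool ends up vertical at the dock.

```bash
cat >> h.py <<'E'
def rot(q): return R.from_quat([q[1],q[2],q[3],q[0]])
def toolrot(a,xaz):
    """tool z = -a, x nearest azimuth xaz"""
    zt=-np.array(a)/np.linalg.norm(a); x=np.array([np.cos(xaz),np.sin(xaz),0]); x-=zt*(x@zt); x/=np.linalg.norm(x)
    return R.from_matrix(np.c_[x,np.cross(zt,x),zt])
def rel(p,Rt):
    s=state(); R0=rot(s["tool_rot"])
    print("shift",(R0.inv().apply(np.array(p)-s["tool_pos"])/.025).round(2),"turn",(np.degrees((R0.inv()*Rt).as_rotvec())/8).round(2))
def axis(az,t=.6): return np.array([np.sin(t)*np.cos(az),np.sin(t)*np.sin(az),np.cos(t)])
E
python3 -c "
from h import *
rel([.5185,.26,.212],toolrot(axis(.466),.466))"
```

```text
shift [ 23.2  -25.     0.78] turn [-0.02 -4.3  -0.01]
```

{"method": "jog_arm", "body": {"targets": [[[23.2,-25,0],[0,0,0],100],[[23.2,-25,0],[0,0,0],100],[[23.2,-25,0],[0,0,0],100],[[23.2,-25,0],[0,0,0],100],[[23.2,-25,0],[0,0,0],100],[[23.2,-25,0],[0,0,0],100],[[23.2,-25,0],[0,0,0],100],[[23.2,-25,0],[0,0,0],100]]}}

```text
time: 1.1
tool_pos: [0.4198, -0.077, 0.231]
tool_rot: [0.0, 0.973, 0.23, 0.0]
contact_force: [1.1, -1.1, -0.4]
gripper_width: 1.0
grasp_force: 0.0
```

```bash
python3 -c "
from h import *
s=state();print(s['tool_pos'],s['joint_pos'],s['time'])
rel([.5185,.26,.212],toolrot(axis(.466),.466))"
```

```text
[ 0.41975797 -0.07699393  0.23104403] [-3.56200786e-01 -4.54627036e-01  2.04981145e+00  5.52383599e-05
  1.54598939e+00  7.51187238e-01] 1.1
shift [  9.56 -10.29   0.76] turn [-0.   -4.3  -0.02]
```

{"method": "jog_arm", "body": {"targets": [[[9.6,-10.3,0.8],[0,-4.3,0],100],[[9.6,-10.3,0.8],[0,-4.3,0],100],[[9.6,-10.3,0.8],[0,-4.3,0],100],[[9.6,-10.3,0.8],[0,-4.3,0],100],[[9.6,-10.3,0.8],[0,-4.3,0],100],[[9.6,-10.3,0.8],[0,-4.3,0],100],[[9.6,-10.3,0.8],[0,-4.3,0],100],[[9.6,-10.3,0.8],[0,-4.3,0],100]]}}

```text
time: 2.1
tool_pos: [0.519, 0.2581, 0.2108]
tool_rot: [0.068, 0.93, 0.219, -0.288]
contact_force: [0.3, 0.3, 0.1]
gripper_width: 1.003
grasp_force: 0.0
```

Run:
```python
from h import *
i,X=cloud("wrist"); save(i,"w1.png"); np.savez("w1.npz",i=i,X=X)
s=state();print(s['tool_pos'],s['joint_pos'])
```

```text
[0.51904819 0.25770626 0.2111396 ] [ 0.36061154  0.35556741  1.38279944 -0.06387067  2.00110011  1.45981001]
```

View pics/w1.png

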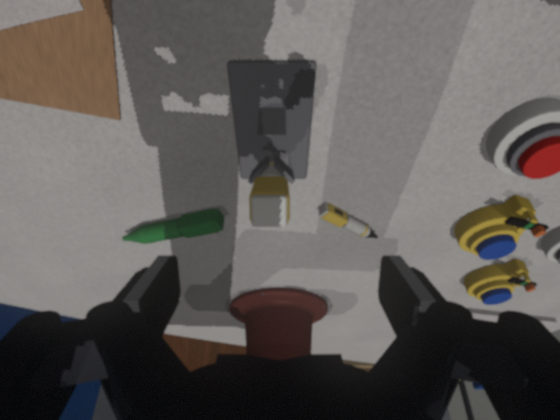

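The wrist view looks down the pen: white tail end at (270,210), yellow grip above it at (270,186), and the rest base behind at (272,120). The pen and base line up vertically, so the azimuth is right.

Run:
```python
from h import *
from scipy.optimize import least_squares
def base(X,i,win):
    m=np.zeros(i.shape[:2],bool); m[win]=1
    b=m&(X[...,2]>.004)&(X[...,2]<.013)&(i.max(2)<110)
    P=X[b][:,:2]*1000; P=P.astype(np.float32); r=cv2.minAreaRect(P); print("base",[np.round(v,1) for v in r])
W=np.load("w1.npz"); T=np.load("top1.npz")
base(T["X"],T["i"],np.s_[180:255,155:220]); 
a=axis(.466); h=np.array([np.cos(.466),np.sin(.466),0]); y=np.array([-h[1],h[0],0]); n=np.cross(a,y); # n: lower/upper normal
print("n",n)
def cl(X,win):
    m=np.zeros(X.shape[:2],bool); m[win]=1; m&=X[...,2]>.095; return X[m]
for nm,Q in(("w",cl(W["X"],np.s_[170:235,240:300])),("t",cl(T["X"],np.s_[180:255,155:220]))):
    u,s,v=np.linalg.svd(Q-np.median(Q,0),full_matrices=False)
    Y,N,A=Q@y,Q@n,Q@a
    print(nm,len(Q),"pca",v[0].round(3),"A",np.percentile(A,[0,2,50,98,100]).round(4),"Y",np.percentile(Y,[0,3,50,97,100]).round(4),"N",np.percentile(N,[0,3,50,97,100]).round(4))
    for lo in np.arange(A.min(),A.max(),.01):
        k=(A>=lo)&(A<lo+.01)
        if k.sum()>4: print("  ",round(lo,3),k.sum(),np.percentile(Y[k],[2,50,98]).round(4),np.percentile(N[k],[2,50,98]).round(4))
```

```text
base [array([437.9, 222.4]), array([148.3,  79.6]), np.float64(26.7)]
n [-0.7373323  -0.37083683  0.56464247]
w 1875 pca [-0.206 -0.112 -0.972] A [0.374  0.3789 0.4274 0.4294 0.43  ] Y [-0.0086 -0.0074  0.0049  0.0177  0.0192] N [-0.3741 -0.3737 -0.3673 -0.3517 -0.3498]
   0.374 89 [-0.0077  0.0043  0.0171] [-0.3738 -0.3735 -0.3706]
   0.384 97 [-0.0074  0.005   0.0177] [-0.3739 -0.3735 -0.3713]
   0.394 110 [-0.0079  0.0047  0.0173] [-0.374  -0.3735 -0.3702]
   0.404 116 [-0.0077  0.0048  0.0176] [-0.3739 -0.3735 -0.3705]
   0.414 355 [-0.0081  0.0049  0.0189] [-0.3738 -0.3719 -0.3531]
   0.424 1108 [-0.0066  0.0053  0.0167] [-0.3714 -0.3617 -0.351 ]
t 409 pca [-0.567 -0.284 -0.773] A [0.3506 0.3547 0.4012 0.4283 0.4296] Y [-0.0122 -0.0117  0.0007  0.0141  0.016 ] N [-0.3695 -0.365  -0.3477 -0.344  -0.3426]
   0.351 29 [-0.0106  0.002   0.0136] [-0.3538 -0.3458 -0.3439]
   0.361 39 [-0.0114  0.0003  0.0134] [-0.3585 -0.3479 -0.3437]
   0.371 41 [-0.0118  0.0009  0.0146] [-0.3564 -0.347  -0.3442]
   0.381 47 [-0.0121 -0.0006  0.0144] [-0.36   -0.3471 -0.3442]
   0.391 44 [-0.012  -0.      0.0153] [-0.3618 -0.3466 -0.3436]
   0.401 53 [-0.0119  0.0007  0.0134] [-0.3606 -0.3466 -0.3439]
   0.411 54 [-0.0117 -0.      0.0155] [-0.3657 -0.3472 -0.3437]
   0.421 102 [-0.0102  0.0011  0.0134] [-0.3685 -0.3542 -0.3459]
```

Run:
```python
from h import *
az=.466
a=axis(az); y=np.array([-np.sin(az),np.cos(az),0]); n=np.cross(a,y)
for A in(.3756,.2696): print((a*A-n*.360+y*.004).round(4))
rel(a*.3756-n*.360+y*.004,toolrot(a,az))
```

```text
[0.4531 0.2324 0.1067]
[0.3996 0.2055 0.0192]
shift [ 0.04 -0.27  5.04] turn [-0.01  0.01 -0.02]
```

{"method": "jog_arm", "body": {"targets": [[[0,-0.27,0],[0,0,0],100],[[0,-0.27,1.5],[0,0,0],100],[[0,-0.27,3],[0,0,0],100],[[0,-0.27,4],[0,0,0],100],[[0,-0.27,4.6],[0,0,0],100],[[0,-0.27,5.04],[0,0,0],100],[[0,-0.27,5.04],[0,0,0],100],[[0,-0.27,5.04],[0,0,0],100]]}}

```text
time: 3.15
tool_pos: [0.4534, 0.2331, 0.1082]
tool_rot: [0.068, 0.93, 0.22, -0.287]
contact_force: [0.1, -0.3, 0.4]
gripper_width: 1.002
grasp_force: 0.0
```

{"method": "jog_arm", "body": {"targets": [[[0,0,0],[0,0,0],45],[[0,0,0],[0,0,0],38],[[0,0,0],[0,0,0],20],[[0,0,0],[0,0,0],0],[[0,0,0],[0,0,0],0],[[0,0,0],[0,0,0],0],[[0,0,0],[0,0,0],0],[[0,0,0],[0,0,0],0]]}}

```text
time: 4.15
tool_pos: [0.4528, 0.2328, 0.1076]
tool_rot: [0.068, 0.93, 0.22, -0.288]
contact_force: [2.6, 0.2, 2.8]
gripper_width: 0.319
grasp_force: 59.2
```

{"method": "jog_arm", "body": {"targets": [[[0,0,-0.5],[0,0,0],0],[[0,0,-1.5],[0,0,0],0],[[0,0,-3],[0,0,0],0],[[0,0,-4.5],[0,0,0],0],[[0,0,-5.5],[0,0,0],0],[[0,0,-5.5],[0,0,0],0]]}}

```text
time: 4.9
tool_pos: [0.5235, 0.2683, 0.2227]
tool_rot: [0.068, 0.93, 0.22, -0.286]
contact_force: [0.8, -0.1, -0.6]
gripper_width: 0.32
grasp_force: 59.0
```

```bash
python3 -c "
from h import *
rel([.6175,-.1535,.235],toolrot([0,0,1],.466))"
```

```text
shift [-3.74 16.77  1.95] turn [-0.    4.27 -0.02]
```

{"method": "jog_arm", "body": {"targets": [[[-0.9,3.5,0.4],[0,1.1,0],0],[[-1.8,7,0.9],[0,2.1,0],0],[[-2.6,10.5,1.3],[0,3.2,0],0],[[-3.4,14,1.7],[0,4.0,0],0],[[-3.7,16,1.9],[0,4.27,0],0],[[-3.74,16.77,1.95],[0,4.27,0],0],[[-3.74,16.77,1.95],[0,4.27,0],0],[[-3.74,16.77,1.95],[0,4.27,0],0]]}}

```text
time: 5.9
tool_pos: [0.6149, -0.1574, 0.2312]
tool_rot: [-0.0, 0.974, 0.227, -0.004]
contact_force: [-0.6, 0.4, -0.1]
gripper_width: 0.321
grasp_force: 59.4
```

Run:
```python
from h import *
i,X=cloud("side"); save(cv2.resize(i[130:330,220:480],(780,600)),"s2.png"); np.savez("s2.npz",i=i,X=X)
w,Xw=cloud("wrist"); save(w,"w2.png"); np.savez("w2.npz",i=w,X=Xw)
```

```text
(no output)
```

View pics/s2.png

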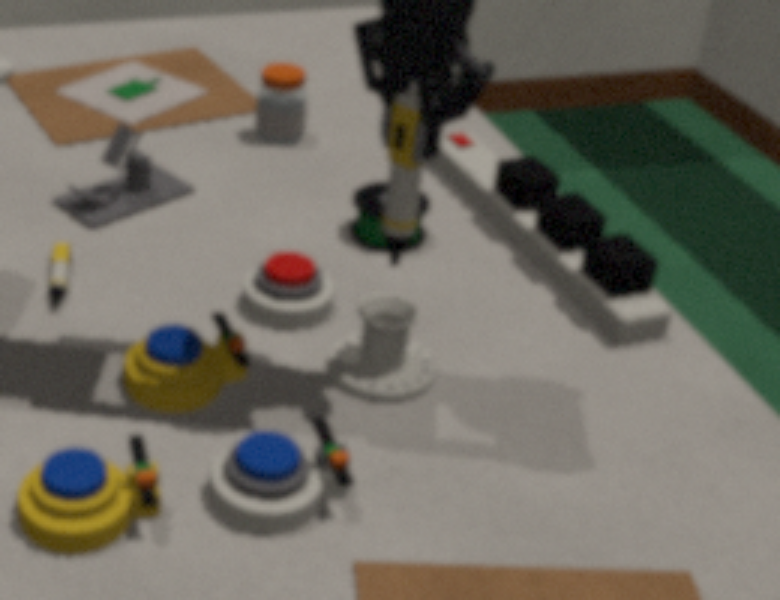

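View pics/w2.png

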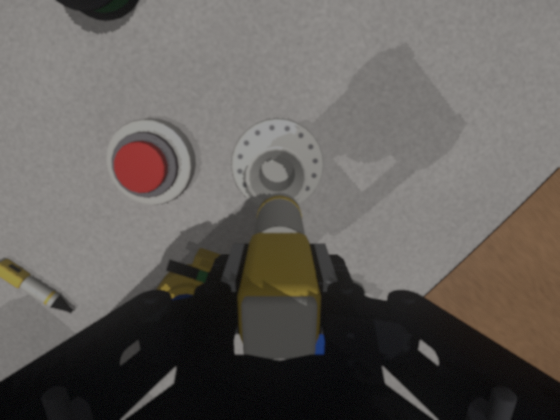

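The side view shows the pen nearly upright in the gripper, tip at crop (395,258) above the dock mouth at (387,308). In the wrist view the dock foot is centred at (277,162) with the bore at (275,172). The pen body is at (280,215).

Run:
```python
from h import *
s=state(); t=np.array(s["tool_pos"]); print(t.round(4),s["tool_rot"].round(4))
W=np.load("w2.npz"); X=W["X"]
m=np.zeros(X.shape[:2],bool); m[115:208,225:330]=1
f=X[m&(X[...,2]>.007)&(X[...,2]<.02)]; r=X[m&(X[...,2]>.06)&(X[...,2]<.08)]
for q in(f,r): print(len(q),q[:,2].mean().round(4),cv2.minEnclosingCircle(q[:,:2].astype(np.float32)*1000))
S=np.load("s2.npz");X=S["X"]; m=(np.hypot(X[...,0]-t[0],X[...,1]-t[1])<.035)&(X[...,2]>.1)&(X[...,2]<.225)
cam=camera_params("side"); M=R.from_rotvec(np.ravel(cam["rvec"])).as_matrix(); C=-M.T@np.ravel(cam["tvec"]); v=(C-t)[:2]; v/=np.linalg.norm(v); print("camdir",v.round(3))
for z in np.arange(.11,.22,.015):
    k=X[m&(abs(X[...,2]-z)<.0075)]
    if len(k)<6: continue
    q=k[:,:2]-t[:2]; fr=q@v; la=q@np.array([-v[1],v[0]])
    print(z.round(3),len(k),"front",np.percentile(fr,[5,50,95]).round(4),"lat",np.percentile(la,[3,50,97]).round(4))
print("lowest",X[m][:,2].min())
k=X[(np.hypot(X[...,0]-t[0],X[...,1]-t[1])<.06)&(X[...,2]>.06)&(X[...,2]<.078)];print("dock side",cv2.minEnclosingCircle(k[:,:2].astype(np.float32)*1000),len(k))
rel([.6175,-.1535,.235],toolrot([0,0,1],.466))
```

```text
[ 0.6148 -0.154   0.2315] [-8.000e-04  9.733e-01  2.293e-01 -3.300e-03]
4068 0.0122 ((618.4963989257812, -149.88137817382812), 50.03278732299805)
1281 0.0668 ((618.0916748046875, -150.07427978515625), 28.364919662475586)
camdir [-0.406 -0.914]
0.125 9 front [0.0045 0.007  0.0088] lat [-0.0015  0.0013  0.0057]
0.14 26 front [0.0077 0.0104 0.0134] lat [-0.0055  0.0025  0.0098]
0.155 35 front [0.0074 0.014  0.0182] lat [-0.0095  0.002   0.0138]
0.17 57 front [0.0091 0.0137 0.0181] lat [-0.0107  0.0024  0.0149]
0.185 53 front [0.0079 0.0148 0.0193] lat [-0.0102  0.0015  0.0155]
0.2 59 front [0.0079 0.0147 0.0186] lat [-0.011   0.0022  0.0153]
0.215 63 front [0.0081 0.0145 0.0184] lat [-0.0101  0.0029  0.0151]
lowest 0.12256350141955788
dock side ((617.189453125, -152.27955627441406), 29.933534622192383) 154
shift [ 0.1   0.03 -0.14] turn [-0.02  0.04 -0.02]
```

```bash
python3 -c "
from h import *
rel([.6175,-.152,.181],toolrot([0,0,1],.466))
rel([.6175,-.152,.121],toolrot([0,0,1],.466))"
```

```text
shift [ 0.14 -0.02  2.02] turn [-0.02  0.04 -0.02]
shift [ 0.16 -0.01  4.42] turn [-0.02  0.04 -0.02]
```

{"method": "jog_arm", "body": {"targets": [[[0.14,0,0.7],[0,0.04,0],0],[[0.14,0,1.4],[0,0.04,0],0],[[0.14,0,2],[0,0.04,0],0],[[0.14,0,2.4],[0,0.04,0],0],[[0.14,0,2.7],[0,0.04,0],0],[[0.14,0,2.9],[0,0.04,0],0],[[0.14,0,3.1],[0,0.04,0],0],[[0.14,0,3.1],[0,0.04,0],0]]}}

```text
time: 7.0
tool_pos: [0.6187, -0.1528, 0.1557]
tool_rot: [-0.0, 0.973, 0.23, 0.001]
contact_force: [0.9, -0.2, -0.3]
gripper_width: 0.32
grasp_force: 59.4
```

{"method": "jog_arm", "body": {"targets": [[[0,0,0.25],[0,0,0],0],[[0,0,0.5],[0,0,0],0],[[0,0,0.7],[0,0,0],0],[[0,0,0.85],[0,0,0],0],[[0,0,1.0],[0,0,0],0],[[0,0,1.1],[0,0,0],0],[[0,0,1.15],[0,0,0],0],[[0,0,1.15],[0,0,0],0]]}}

```text
time: 8.0
tool_pos: [0.6189, -0.1528, 0.1272]
tool_rot: [-0.0, 0.973, 0.23, 0.001]
contact_force: [0.3, -0.4, -1.3]
gripper_width: 0.316
grasp_force: 59.4
```

{"method": "jog_arm", "body": {"targets": [[[0,0,0.05],[0,0,0],0],[[0,0,0.1],[0,0,0],0],[[0,0,0.15],[0,0,0],0],[[0,0,0.2],[0,0,0],0],[[0,0,0.2],[0,0,0],0]]}}

```text
time: 8.62
tool_pos: [0.6191, -0.1528, 0.1235]
tool_rot: [-0.0, 0.973, 0.23, 0.001]
contact_force: [-1.8, 1.1, 5.7]
gripper_width: 0.323
grasp_force: 60.4
```

{"method": "jog_arm", "body": {"targets": [[[0,0,0.04],[0,0,0],0],[[0,0,0.04],[0,0,0],0]]}}

```text
time: 8.88
tool_pos: [0.6193, -0.1528, 0.1234]
tool_rot: [-0.0, 0.973, 0.23, 0.001]
contact_force: [-3.4, 1.5, 7.6]
gripper_width: 0.317
grasp_force: 60.8
```

{"method": "jog_arm", "body": {"targets": [[[0,0,0],[0,0,0],40],[[0,0,0],[0,0,0],60],[[0,0,0],[0,0,0],100],[[0,0,0],[0,0,0],100],[[0,0,0],[0,0,0],100]]}}

```text
time: 9.5
tool_pos: [0.6188, -0.1527, 0.121]
tool_rot: [-0.0, 0.973, 0.23, 0.001]
contact_force: [-0.3, -1.3, -0.1]
gripper_width: 1.003
grasp_force: 0.0
```

{"method": "jog_arm", "body": {"targets": [[[0,0,-1],[0,0,0],100],[[0,0,-2.5],[0,0,0],100],[[0,0,-4],[0,0,0],100],[[0,0,-5],[0,0,0],100],[[0,0,-5],[0,0,0],100]]}}

```text
time: 10.12
tool_pos: [0.62, -0.1533, 0.2492]
tool_rot: [0.001, 0.973, 0.23, 0.003]
contact_force: [-0.4, 0.5, -0.6]
gripper_width: 1.001
grasp_force: 0.0
```

Run:
```python
from h import *
i,X=cloud("side"); save(cv2.resize(i[130:330,220:480],(780,600)),"s3.png"); np.savez("s3.npz",i=i,X=X)
m=np.hypot(X[...,0]-.6175,X[...,1]+.152)<.04
z=X[m&(X[...,2]<.2)]; print("tail top",np.percentile(z[:,2],[98,99.5,100]))
for a in(.09,.11,.13,.15,.17): 
  k=z[abs(z[:,2]-a)<.008]; print(a,k.mean(0).round(4))
t,Y=cloud("top"); np.savez("t3.npz",i=t,X=Y)
hsv=cv2.cvtColor(t,cv2.COLOR_RGB2HSV).astype(int); m=np.zeros(t.shape[:2],np.uint8); cv2.circle(m,(401,205),18,1,-1)
b=(m>0)&(hsv[...,0]>100)&(hsv[...,0]<130)&(hsv[...,1]>130)&np.isfinite(Y[...,2]); print(b.sum(),Y[b].mean(0))
rel([.4643,-.2976,.16],toolrot([0,0,1],.466))
```

```text
tail top [0.17485487 0.17594213 0.17659801]
0.09 [ 0.6157 -0.1625  0.09  ]
0.11 [ 0.6152 -0.1629  0.1103]
0.13 [ 0.6164 -0.1625  0.1303]
0.15 [ 0.6165 -0.162   0.1502]
0.17 [ 0.6178 -0.1583  0.1708]
335 [ 0.46429389 -0.29741352  0.04973487]
shift [-8.11  2.43  3.4 ] turn [-0.01 -0.   -0.02]
```

View pics/s3.png

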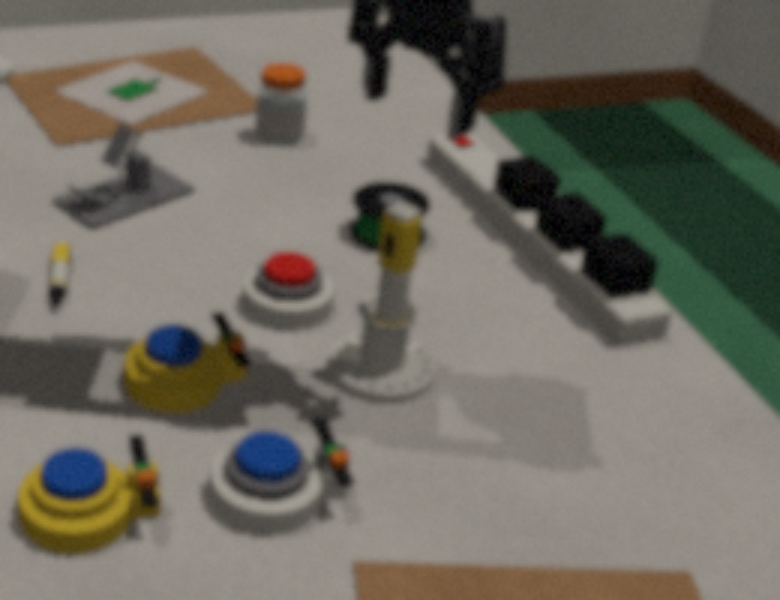

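The pen stands upright and home: its tail top measures 0.175 m, which is 15 + 160 mm. The blue button is at crop (268,455), with its rocker at (332,452) on the far rim. Next I go over the button with the fingers shut.

{"method": "jog_arm", "body": {"targets": [[[-2,0.6,0],[0,0,0],100],[[-4,1.2,0],[0,0,0],50],[[-6,1.8,0],[0,0,0],0],[[-8.1,2.43,0],[0,0,0],0],[[-8.1,2.43,1],[0,0,0],0],[[-8.1,2.43,2.5],[0,0,0],0],[[-8.1,2.43,3.5],[0,0,0],0],[[-8.1,2.43,3.5],[0,0,0],0]]}}

```text
time: 11.22
tool_pos: [0.4625, -0.2958, 0.1534]
tool_rot: [-0.004, 0.973, 0.23, -0.002]
contact_force: [0.2, 0.1, 0.3]
gripper_width: 0.001
grasp_force: 0.0
```

Run:
```python
from h import *
w,X=cloud("wrist"); save(w,"w4.png")
hsv=cv2.cvtColor(w,cv2.COLOR_RGB2HSV).astype(int)
b=(hsv[...,0]>100)&(hsv[...,0]<130)&(hsv[...,1]>130)&(np.hypot(X[...,0]-.464,X[...,1]+.297)<.045)
print(b.sum(),np.median(X[b],0),cv2.minEnclosingCircle(X[b][:,:2].astype(np.float32)*1000))
rel([.4643,-.2976,.056],toolrot([0,0,1],.466))
```

```text
3419 [ 0.46644981 -0.29532258  0.04978586] ((461.2801513671875, -291.2177429199219), 31.421602249145508)
shift [0.01 0.06 3.99] turn [-0.03  0.   -0.02]
```

View pics/w4.png

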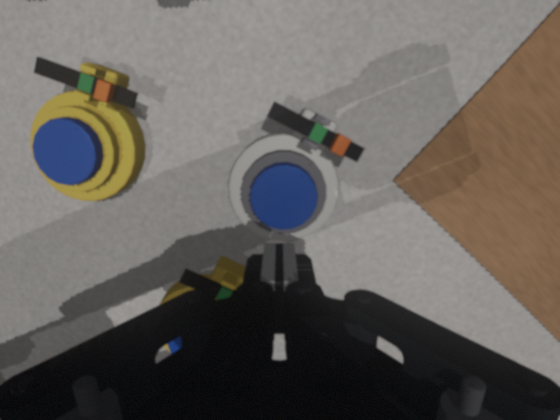

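The wrist view shows the blue cap at (284,196) on its white box, the rocker at (315,130) clear of the shut fingers, and the fingertips at (280,260).

{"method": "jog_arm", "body": {"targets": [[[0,0.03,1.5],[0,0,0],0],[[0,0.03,3],[0,0,0],0],[[0,0.03,3.7],[0,0,0],0],[[0,0.03,3.9],[0,0,0],0],[[0,0.03,3.9],[0,0,0],0],[[0,0.03,3.9],[0,0,0],0]]}}

```text
time: 12.02
tool_pos: [0.4664, -0.2992, 0.0626]
tool_rot: [0.001, 0.973, 0.23, 0.002]
contact_force: [-0.1, -0.5, 0.1]
gripper_width: -0.001
grasp_force: 0.0
```

Run:
```python
from h import *
a=[]
for k in range(5):
    grab_frame("side"); a.append(state()["tool_pos"])
print(np.mean(a,0),np.std(a,0),state()["time"])
```

```text
[ 0.46592951 -0.2988035   0.06196223] [0.00021854 0.00018507 0.00036112] 12.275
```

{"method": "jog_arm", "body": {"targets": [[[0,0,0.3],[0,0,0],0],[[0,0,0.5],[0,0,0],0],[[0,0,0.6],[0,0,0],0],[[0,0,0.6],[0,0,0],0]]}}

```text
time: 12.78
tool_pos: [0.4653, -0.2982, 0.0459]
tool_rot: [-0.0, 0.973, 0.23, 0.0]
contact_force: [-1.5, 0.8, 4.4]
gripper_width: 0.001
grasp_force: 2.0
```

{"method": "jog_arm", "body": {"targets": [[[0,0,0.3],[0,0,0],0],[[0,0,0.3],[0,0,0],0],[[0,0,0.3],[0,0,0],0]]}}

```text
time: 13.15
tool_pos: [0.4659, -0.2988, 0.0418]
tool_rot: [-0.0, 0.973, 0.23, 0.0]
contact_force: [-7.9, 6.2, 20.6]
gripper_width: 0.002
grasp_force: 10.3
```

{"method": "jog_arm", "body": {"targets": [[[0,0,0],[0,0,0],0],[[0,0,0],[0,0,0],0],[[0,0,0],[0,0,0],0],[[0,0,0],[0,0,0],0],[[0,0,0],[0,0,0],0],[[0,0,0],[0,0,0],0],[[0,0,0],[0,0,0],0],[[0,0,0],[0,0,0],0]]}}

```text
time: 14.15
tool_pos: [0.4659, -0.2988, 0.0418]
tool_rot: [-0.0, 0.973, 0.23, 0.0]
contact_force: [-7.5, 5.5, 20.4]
gripper_width: 0.003
grasp_force: 10.2
```

{"method": "jog_arm", "body": {"targets": [[[0,0,0],[0,0,0],0],[[0,0,0],[0,0,0],0],[[0,0,0],[0,0,0],0],[[0,0,0],[0,0,0],0],[[0,0,0],[0,0,0],0],[[0,0,0],[0,0,0],0],[[0,0,0],[0,0,0],0],[[0,0,0],[0,0,0],0]]}}

```text
time: 15.15
tool_pos: [0.4659, -0.2988, 0.0418]
tool_rot: [-0.0, 0.973, 0.23, 0.0]
contact_force: [-8.0, 5.5, 21.4]
gripper_width: -0.0
grasp_force: 10.2
```

Run:
```python
from h import *
w,X=cloud("wrist"); i,_=cloud("side"); j=cv2.resize(i[250:310,280:350],(560,480)); save(np.hstack([cv2.resize(w,(400,300)),cv2.resize(j,(350,300))]),"p5.png"); print(state()["time"])
```

```text
15.25
```

View pics/p5.png

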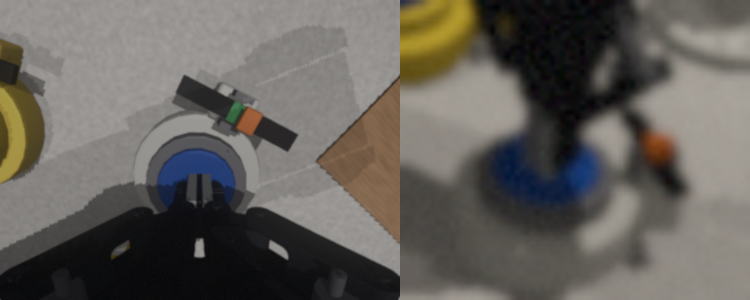

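The rider has crept up to the green mark at (250,122), so the button is registering as down. I hold until about 16.9 s and then let go.

{"method": "jog_arm", "body": {"targets": [[[0,0,0],[0,0,0],0],[[0,0,0],[0,0,0],0],[[0,0,0],[0,0,0],0],[[0,0,0],[0,0,0],0],[[0,0,0],[0,0,0],0],[[0,0,0],[0,0,0],0],[[0,0,0],[0,0,0],0],[[0,0,0],[0,0,0],0]]}}

```text
time: 16.25
tool_pos: [0.4659, -0.2988, 0.0418]
tool_rot: [-0.0, 0.973, 0.23, 0.0]
contact_force: [-7.3, 5.2, 20.6]
gripper_width: -0.001
grasp_force: 10.2
```

{"method": "jog_arm", "body": {"targets": [[[0,0,0],[0,0,0],0],[[0,0,0],[0,0,0],0],[[0,0,0],[0,0,0],0],[[0,0,0],[0,0,0],0],[[0,0,0],[0,0,0],0],[[0,0,-1.5],[0,0,0],0],[[0,0,-3.5],[0,0,0],0],[[0,0,-5],[0,0,0],0]]}}

```text
time: 17.25
tool_pos: [0.4655, -0.2986, 0.1652]
tool_rot: [0.001, 0.973, 0.23, 0.001]
contact_force: [0.5, -0.6, -0.6]
gripper_width: 0.002
grasp_force: 0.0
```

{"method": "jog_arm", "body": {"targets": [[[0,0,-1.5],[0,0,0],0],[[0,0,-1.5],[0,0,0],0]]}}

```text
time: 17.5
tool_pos: [0.4669, -0.2998, 0.2048]
tool_rot: [0.003, 0.973, 0.23, 0.003]
contact_force: [-0.3, 0.3, -0.0]
gripper_width: -0.003
grasp_force: 0.0
```

Run:
```python
from h import *
i,X=cloud("side"); save(cv2.resize(i[130:330,220:480],(780,600)),"s6.png"); print(state()["time"],state()["tool_pos"])
m=np.hypot(X[...,0]-.6175,X[...,1]+.152)<.04
print("tail",np.percentile(X[m&(X[...,2]<.2)][:,2],99.5))
hsv=cv2.cvtColor(i,cv2.COLOR_RGB2HSV).astype(int)
b=(hsv[...,0]>100)&(hsv[...,0]<130)&(hsv[...,1]>130)&(np.hypot(X[...,0]-.464,X[...,1]+.297)<.03); print("blue z",np.median(X[b][:,2]))
```

```text
17.55 [ 0.46579927 -0.29894888  0.20215055]
tail 0.17642332551165577
blue z 0.049866509341879
```

View pics/s6.png

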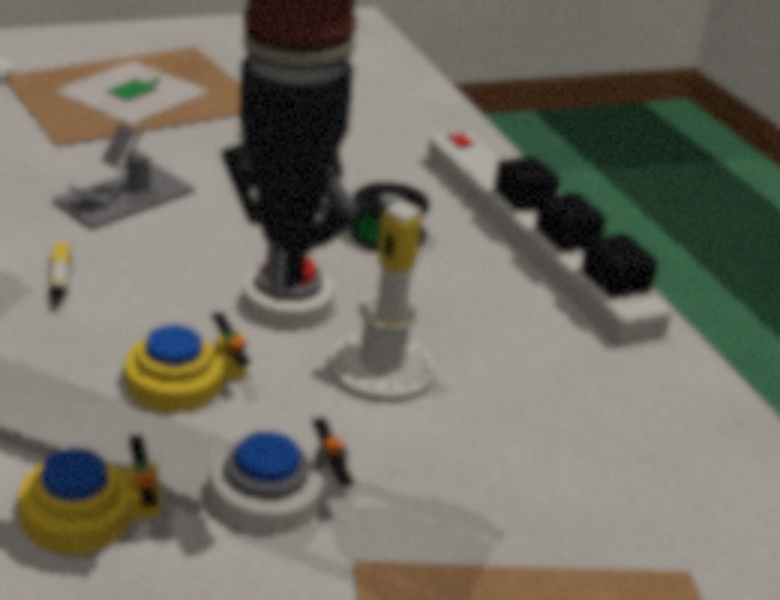

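The pen is still home at (395,250), the blue cap is back up at (268,455), the rider sits over the green mark at (333,445), and the arm is clear.

```bash
python3 -c "
from plant import *
print(job_done())"
```

```text
the job is handed in; nothing more can be done
None
```

The pen stands fully home in the dock, the blue button was held fully down for about 4 s and let go, the red button, spool and jar were not touched, and the job was handed in at about 17.6 s.

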